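# Put the prep station's odds and ends back where each belongs

## Task

Prep is over: put away the odds and ends left in the middle of the table, each where its kind is kept. Stand the two spice jars in the two wells of the steel spice rack (either jar in either well), stand the stack of paper portion cups in the round cup holder, lay the marker in the pen trough of the label stand, and lay the peeler lengthwise in the wide empty bay of the blue tool tray, beside the tongs. The salt jar with the tan lid is still in use: leave it standing where it is.

Things in the scene. Friction and masses are not known exactly. Their poses are not given: they have to be found in the camera images.
- spice_brown_mid (a point): Loose spice jar with a brown label and green cap, 46 mm diameter, 106 mm tall, upright; the point is its centre, 53 mm above its foot. The cap (45 mm diameter) is the top 20 mm. 0.08 to 0.16 kg.
- spice_green_mid (a point): Loose spice jar with a green label and green cap, otherwise the same: 46 mm diameter, 106 mm tall, the point is its centre, 53 mm above its foot.
- cup_stack_mid (a point): Loose stack of nested white paper portion cups, handled as one rigid piece: 51 mm tall, 54 mm diameter at the rims, tapering to about 40 mm at the foot; the point is its centre, 25.5 mm above its foot. Grip the upper half.
- marker_mid (a point): Loose white marker pen with a black cap, lying on its side: 135 mm long along its own y, 16 mm thick; the point is its centre, 8 mm above what it lies on.
- peeler_mid (a point): Loose black peeler, lying flat: 170 mm long along its own x, the point is its middle, 8.5 mm above what it lies on. The handle (24 mm wide along its own y, 17 mm high) runs from 85 mm behind the point to 20 mm ahead (+x) of it; the thin blade end (14 mm wide, 6 mm high) is the rest. Grip it at the point or up to 20 mm behind.
- salt_jar: Loose clear salt jar with a tan lid, 72 mm diameter, 78 mm tall, upright; origin at the centre of its foot. To be left standing where it is.
- spice_rack: Fixed stainless rack, 90 mm along its own x, 190 mm along its own y, 42 mm high; origin at the centre of its underside on the table. Two round wells, 57 mm diameter, centred at y = -45 mm and y = +45 mm (x = 0) in its frame; the top sheet is at 37 to 42 mm height, the floor the jars stand on at 3 mm.
- cup_holder: Fixed round dark steel cup holder, a shallow dish 80 mm wide at its rubber foot, 20 mm high; origin at the centre of its underside on the table. The dish inside is 60 mm in diameter at the floor and 66 mm at the flared lip; its floor is 3 mm above the table.
- tool_tray: Fixed blue plastic tool tray, 280 mm long (own x), 190 mm wide (own y), rim 27 mm high; origin: centre of its underside. A divider (18 mm high) at y = +32.5 mm parts the narrow +y bay, which holds red tongs (23 mm high, fixed), from the wide empty bay: y -92 to +31 mm, x -137 to +137 mm, floor at 3 mm height.
- label_stand: Fixed black label stand, 165 x 160 mm (own x, y); origin: mid of its underside. Tape roll on its +x part (top at 33 mm). The -x part is a ledge; its flat top, at 32 mm height, is the pen trough floor. Trough along y, centred at x = -57.5 mm, y = 0; 28 mm wide, 150 mm long; grey rails 6 mm high, absent over the middle 62 mm so that fingers can straddle the pen; end stops 8 mm.
Things that resemble listed ones, but are neither listed nor needed, are in the scene too. What is shaped like the part that bears spice_green_mid but orange or purple is not meant.

How it is judged (in metres and radians):
At the end, for the whole second after the job is handed in: Jars upright on the rack floor, one per well (10 mm, 0.12 rad); cups upright in the holder (12 mm, 0.15 rad); marker on the trough floor (10 mm across, 15 along, 0.15 rad); peeler flat in the wide bay (55 mm along, 50 across, 0.45 rad); all at rest; salt jar unmoved (15 mm) (((x of spice_brown_mid in the frame of spice_rack between -0.01 and 0.01 m and y of spice_brown_mid in the frame of spice_rack between -0.055 and -0.035 m) or (x of spice_brown_mid in the frame of spice_rack between -0.01 and 0.01 m and y of spice_brown_mid in the frame of spice_rack between 0.035 and 0.055 m)) and z of spice_brown_mid in the frame of spice_rack between 0.05 and 0.062 m and angle between each of spice_brown_mid, spice_green_mid's own z axis and vertical below 0.12 rad and linear speed of each of spice_brown, spice_green, cup_stack, marker, peeler below 0.03 m/s and ((x of spice_green_mid in the frame of spice_rack between -0.01 and 0.01 m and y of spice_green_mid in the frame of spice_rack between -0.055 and -0.035 m) or (x of spice_green_mid in the frame of spice_rack between -0.01 and 0.01 m and y of spice_green_mid in the frame of spice_rack between 0.035 and 0.055 m)) and z of spice_green_mid in the frame of spice_rack between 0.05 and 0.062 m and horizontal distance between cup_stack_mid and cup_holder below 0.012 m and z of cup_stack_mid in the frame of cup_holder between 0.0225 and 0.0345 m and angle between cup_stack_mid's own z axis and vertical below 0.15 rad and x of marker_mid in the frame of label_stand between -0.0675 and -0.0475 m and y of marker_mid in the frame of label_stand between -0.015 and 0.015 m and z of marker_mid in the frame of label_stand between 0.035 and 0.045 m and angle between the y axis of marker_mid and the y axis of label_stand, either way round below 0.15 rad and x of peeler_mid in the frame of tool_tray between -0.055 and 0.055 m and y of peeler_mid in the frame of tool_tray between -0.0805 and 0.0195 m and z of peeler_mid in the frame of tool_tray between 0.0055 and 0.0175 m and angle between the x axis of peeler_mid and the x axis of tool_tray, either way round below 0.45 rad); the robot touches nothing.
It fails at once if the salt jar is pushed more than 15 mm or tipped (distance of salt_jar from where it was at the start of the episode above 0.015 m or angle between salt_jar's own z axis and vertical above 0.2 rad).
It also fails if it takes over 125 s, if anything falls off the work surface, if the arm or the gripper's body presses on something with over 40 N, if the wrist force passes 120 N, or if a joint passes its speed limit or range.

## Robot

A 7-joint arm with a two-finger parallel gripper is mounted at the origin on a cart in front of the work surface, level with it; the furniture and walls round the work are solid. World frame = base frame: x ahead of the robot, y to its left, z up, the work surface at z = 0. Lengths are in mm, angles in rad, forces in N, time in s.
With the tool pointing down it reaches from about 350 to 900 mm from the base axis. Payload 7.2 kg.
Tool frame: the origin (TCP) lies midway between the tips of the shut fingers; the grasp point (between the pads) lies 19 mm behind it (r.hold_point_z is the distance from the TCP to the grasp point, in mm); z points along the fingers, y is the line along which they close (so a half turn about z gives the same grasp; the last joint's range is limited). The gripper opens to 88 mm and grips with 3 to 60 N. Pads are 20 mm wide; open, the fingers measure 115 mm over their backs; the gripper's body (75 mm by 178 mm) begins 61 mm behind the grasp point.
Start: joints at [1.268, 0.411, -0.013, 1.596, 0.006, 1.134, -0.082], TCP at [145.393, -607.857, 222.653] pointing down, gripper open.
Joint ranges: [-2.95, 2.95], [-0.29, 1.99], [-1.47, 1.44], [0.14, 2.54], [-1.03, 4.17], [0.13, 1.85], [-2.86, 2.86]. Speed limits (rad/s): [2.39, 2.39, 3.01, 3.01, 3.14, 3.14, 3.14].

## Interface

Orientations are given as a unit quaternion [w, x, y, z].
In Python, from rig import r gives the robot as it stands.
- The arm moves only by the tool servo_tool, never from a script. Its argument "commands" is a list of rows, each an object with "turn": the turn, a rotation vector about the world's x, y, z in rad, a list of three; "offset": the shift along the world's x, y, z in mm, a list of three; "jaw": the finger opening in mm, from 0 to 87.8. A call has 1 to 8 rows; each row is the pose to reach, as a shift and turn from the pose commanded when the call began; what a row does not reach only later rows make up. A row lasts 1/8 s, in which the tool goes at most 62.5 mm and 10.7 degrees, less where a joint would pass 70% of its speed; a pose out of reach is approached as far as the arm can. A call with a gripper value outside its range is refused whole. The fingers move at their own pace and stop on an object; "newtons" is the grip in N (left out, the last holds). Time passes only in rows, so rows that repeat a pose let the fingers close. It gives the time, the measured TCP pose, the force, the opening and the grip force at its end, in the units of the state.
- r.sense(): the state, without advancing time (a new reading comes with each control period).
- r.read_camera(name): name is "scene" or "top" or "wrist"; returns a dict with "frame" (480x640x3 uint8, red, green, blue), "depth" (480x640 float32, mm along the optical axis (not along the pixel's ray), 0 where there is no reading), "mtx" (3x3 intrinsics, pixels), "position" and "rotation" of the camera in the world; the wrist camera has in their place "hand_eye" (4x4, takes a point from camera to tool coordinates, whose origin is the TCP and whose axes are the flange's). Camera axes: x right, y down, z forward; pixel columns grow to the right and rows downward; lengths in mm; the calibration is good to about 2 mm. The wrist camera is an equidistant fisheye: a pixel r from the principal point sees the ray r / f radians off the axis. A picture is of the moment at which its call begins: read the wrist's pose just before it.
- r.job_done(): hands the job in; it is judged then, once.
The state is a dict: "t": time; "joints": joint angles; "dq": joint speeds; "joint_efforts": joint torques, N m; "tool_pos": TCP position; "tcp_rot": TCP orientation; "ft_force": force on the tool from outside, world axes, zero at the start; "torque": the same for the moment, N m; "grip_width": finger opening in mm; "grip_force": force on a finger pad.
Only numpy, scipy, OpenCV 4.12 (cv2) and the standard library are available. Lean on these libraries where they do the work, as an engineer would, in place of code of your own. Each camera call takes 0.05 s, during which the arm holds its last target. There are 200 camera calls.

## Working session

There is one attempt and no reset: what is moved stays moved. The work goes in short steps, Python scripts to look and compute and a tool call to move; the robot and the scene stay as the last step left them, time stands still between calls to the robot, and variables do not carry over. Pictures are saved under pics/ and viewed, at most 14 in all, crops included, and the job is handed in when it is done.

Besides the shell and the picture viewer there is one more tool, called after "Emit:" as name([rows], argument=value, ...), one row to a line, values as JSON. servo_tool: Moves the arm, as the interface text tells. Its arguments: {"type":"object","properties":{"commands":{"type":"array","items":{"type":"object","properties":{"turn":{"type":"array","items":{"type":"number"}},"offset":{"type":"array","items":{"type":"number"}},"jaw":{"type":"number"}}}},"newtons":{"type":"number"}},"required":["commands"]}

```bash
ls; mkdir -p pics; python3 - <<'E'
from rig import r
import cv2,numpy as np
s=r.sense();print(s['t'],s['tool_pos'],s['tcp_rot'],s['grip_width'],r.hold_point_z)
for n in('top','scene'):
    c=r.read_camera(n);cv2.imwrite(f'pics/{n}0.png',c['frame'][:,:,::-1]);np.savez(f'pics/{n}0.npz',**c)
    print(n,c['mtx'],c['position'],c['rotation'])
E
```

```text
pics
0.0 [ 145.26568545 -607.36272864  221.82509641] [-7.81653216e-04  9.93115921e-01  1.17132996e-01 -1.29767679e-04] 88.00194080868964 18.700000000000003
top [[606.2889531    0.         310.48802656]
 [  0.         606.2889531  249.419364  ]
 [  0.           0.           1.        ]] [ 322.42397718   -2.25006863 1353.44580046] [-0.06132087  0.71000872 -0.69866394  0.06321449]
scene [[533.77706757   0.         316.04179083]
 [  0.         533.77706757 241.60386765]
 [  0.           0.           1.        ]] [ 44.59417966 822.14192115 840.35589299] [ 0.10842549 -0.23966546  0.86795859 -0.42125083]
```

View pics/top0.png

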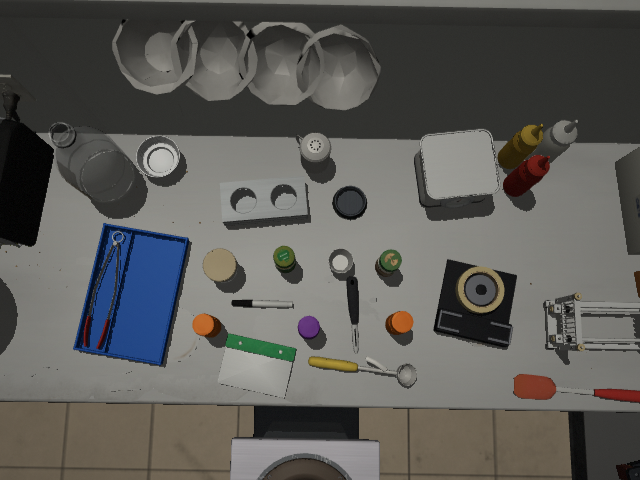

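View pics/scene0.png

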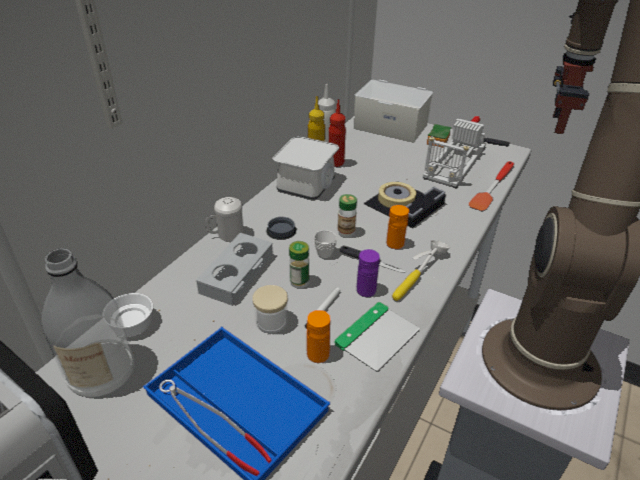

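Candidates in the top view:
- **Spice jars:** green-label jar (285,258) and brown-label jar (389,261). Rejected: orange (206,324) and (400,322), purple (309,327), shaker (316,148).
- **Cups:** stack (341,262). Rejected: white bowl (158,158).
- **Holder:** dark dish (350,202).
- **Marker and peeler:** marker (262,303), black peeler (353,310). Rejected: yellow scoop (360,367).
- **Fixtures:** rack (264,201), label stand (477,303), tray (132,293).
- **Salt jar:** (219,265), stays where it is.

```bash
cat > h.py <<'E'
import numpy as np,cv2
from scipy.spatial.transform import Rotation as R
def rot(q): return R.from_quat([q[1],q[2],q[3],q[0]]).as_matrix()
def cloud(c):
    d=c['depth'];v,u=np.mgrid[:d.shape[0],:d.shape[1]];K=c['mtx']
    p=np.stack([(u-K[0,2])/K[0,0]*d,(v-K[1,2])/K[1,1]*d,d],-1)
    return p@rot(c['rotation']).T+c['position']
E
python3 - <<'E'
from h import *
c=np.load('pics/top0.npz');P=cloud(c);F=c['frame'].astype(int)
def reg(n,u,v,ru,rv,zlo,zhi,mask=None):
    S=np.s_[v-rv:v+rv+1,u-ru:u+ru+1];p=P[S].reshape(-1,3);f=F[S].reshape(-1,3)
    m=(p[:,2]>zlo)&(p[:,2]<zhi)
    if mask: m&=mask(f)
    q=p[m]
    (cx,cy),(w,h),a=cv2.minAreaRect(q[:,:2].astype(np.float32))
    cov=np.cov(q[:,:2].T);ev,V=np.linalg.eigh(cov)
    (ex,ey),er=cv2.minEnclosingCircle(q[:,:2].astype(np.float32))
    print(n,len(q),'mean',q.mean(0).round(1),'rect',np.round([cx,cy,w,h,a],1),'pca ang',np.degrees(np.arctan2(V[1,1],V[0,1])).round(1),'circ',np.round([ex,ey,er],1))
b=lambda f:f.sum(1)<150
for n,u,v in(('table',420,230),('table',200,380),('table',250,270)):print(n,P[v,u])
reg('green',285,258,18,18,95,120);reg('brown',389,261,18,18,95,120)
reg('salt',219,265,22,22,65,90);reg('cup',341,262,16,16,40,62);
reg('holder',350,202,22,22,12,30)
reg('rack',264,201,50,30,35,50)
reg('marker',262,303,36,10,6,25)
reg('peeler',353,313,11,42,3,30);reg('peelerhandle',353,300,11,28,9,30,b)
reg('tray',132,293,64,76,18,40,lambda f:(f[:,2]>f[:,0]+40))
reg('stand',477,303,48,48,20,45)
reg('roll',480,288,30,30,30,45,lambda f:(f[:,0]>f[:,2]+30)&(f[:,0]>120))
for o,u,v in(('or1',206,324),('or2',400,322),('pur',309,327)): reg(o,u,v,16,16,95,120)
reg('shaker',316,148,18,18,60,200)
c2=cv2.imread('pics/top0.png')
for i,(u,v) in enumerate(((337,235),(477,303))):
  pass
cr=[cv2.resize(c2[v-60:v+60,u-65:u+65],(650//2*1,300),interpolation=2) for u,v in((335,270),(477,303),(264,201),(262,303))]
cv2.imwrite('pics/crop.png',np.vstack([np.hstack(cr[:2]),np.hstack(cr[2:])]))
E
```

```text
table [ 613.54219101 -253.84565148   -3.65330488]
table [270.37120905 232.04369609   2.84297633]
table [ 5.14313906e+02  1.31558244e+02 -1.50304833e-01]
green 367 mean [529.6  51.8 105.4] rect [530.1  51.8  43.5  43.7  20.1] pca ang -158.7 circ [530.3  52.2  22.5]
brown 371 mean [ 525.2 -170.6  105.6] rect [ 525.5 -170.8   44.6   43.2   37.3] pca ang 141.5 circ [ 526.2 -171.8   23.2]
salt 905 mean [513.4 189.3  77.9] rect [513.7 189.5  71.2  70.3  46.5] pca ang 50.7 circ [514.1 189.9  36.4]
cup 149 mean [534.5 -70.1  46.9] rect [532.  -69.4  52.5  53.   63.8] pca ang 165.2 circ [532.3 -69.1  27.5]
holder 225 mean [678.6 -93.4  18.9] rect [674.3 -91.6  68.4  69.2  89.6] pca ang -144.9 circ [674.5 -91.9  36.1]
rack 2395 mean [669.5 103.7  42.2] rect [670.2 103.7  93.  190.2   6. ] pca ang 96.0 circ [669.9 103.4 104.3]
marker 425 mean [438.2 100.9  13.6] rect [437.7  99.3  40.  155.1   0.9] pca ang 89.4 circ [436.4  99.3  78.8]
peeler 770 mean [431.3 -99.9  11.1] rect [ 4.222e+02 -1.007e+02  1.862e+02  4.930e+01  3.000e-01] pca ang -178.8 circ [422.1 -99.6  94.5]
peelerhandle 455 mean [
[... 230 characters left out ...]
2.  -368.4   30.9] rect [ 447.4 -372.   161.   161.6   77.8] pca ang 166.9 circ [ 429.6 -367.8   99.4]
roll 310 mean [ 473.6 -376.    32.3] rect [ 476.4 -377.6   97.    99.4    1.2] pca ang 177.9 circ [ 476.6 -378.5   50.7]
or1 391 mean [385.8 213.2 105.8] rect [385.4 213.9  42.7  45.    3.2] pca ang 109.8 circ [386.1 213.8  22.7]
or2 389 mean [ 397.8 -192.9  105.6] rect [ 398.2 -193.    43.5   43.3   90. ] pca ang 106.3 circ [ 398.2 -193.3   22.6]
pur 382 mean [384.7  -2.  105.8] rect [384.8  -2.3  42.9  43.2   1.1] pca ang -138.3 circ [384.9  -2.   22.5]
shaker 850 mean [769.1  -9.6  96.4] rect [ 7.746e+02 -7.600e+00  7.070e+01  7.060e+01  6.000e-01] pca ang -154.5 circ [779.6  -3.2  43.4]
```

View pics/crop.png

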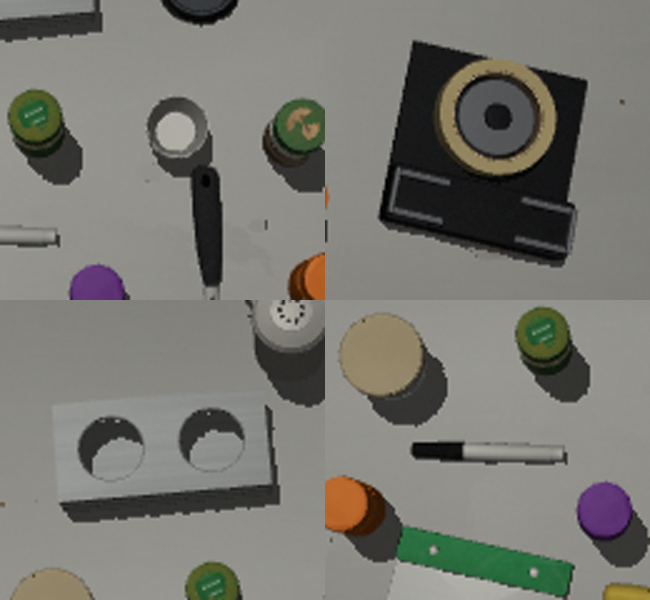

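Every size matches its description: cap tops at 105, rack 93x190, tray 284x196, stand 161x161. The green jar is at (530,52), the brown jar at (525.5,-171). I'll go above the brown jar first.

Emit:
servo_tool([
  {"offset": [380, 437, 0], "turn": [0, 0, 1.44], "jaw": 87},
  {"offset": [380, 437, 0], "turn": [0, 0, 1.44], "jaw": 87},
  {"offset": [380, 437, 0], "turn": [0, 0, 1.44], "jaw": 87},
  {"offset": [380, 437, 0], "turn": [0, 0, 1.44], "jaw": 87},
  {"offset": [380, 437, 0], "turn": [0, 0, 1.44], "jaw": 87},
  {"offset": [380, 437, 0], "turn": [0, 0, 1.44], "jaw": 87},
  {"offset": [380, 437, 0], "turn": [0, 0, 1.44], "jaw": 87},
  {"offset": [380, 437, 0], "turn": [0, 0, 1.44], "jaw": 87},
], newtons=20)

```text
t: 1.1
tool_pos: [474.3, -229.0, 222.6]
tcp_rot: [0.0, 0.668, 0.744, -0.0]
ft_force: [1.0, -1.4, -0.4]
grip_width: 86.9
grip_force: 0.0
```

Emit:
servo_tool([
  {"offset": [0, 0, 0], "turn": [0, 0, 0], "jaw": 87},
  {"offset": [0, 0, 0], "turn": [0, 0, 0], "jaw": 87},
])

```text
t: 1.35
tool_pos: [472.9, -230.9, 222.2]
tcp_rot: [-0.0, 0.67, 0.743, -0.0]
ft_force: [1.0, -1.1, -0.0]
grip_width: 87.0
grip_force: 0.0
```

```bash
cat >> h.py <<'E'
def wcloud(c,s):
    d=c['depth'];v,u=np.mgrid[:d.shape[0],:d.shape[1]];K=c['mtx']
    x=(u-K[0,2])/K[0,0];y=(v-K[1,2])/K[1,1];t=np.hypot(x,y)+1e-9
    k=np.tan(np.minimum(t,1.5))/t
    p=np.stack([x*k*d,y*k*d,d],-1);H=np.array(c['hand_eye'])
    p=p@H[:3,:3].T+H[:3,3]
    return p@rot(s['tcp_rot']).T+s['tool_pos']
def wshot(n):
    from rig import r
    s=r.sense();c=r.read_camera('wrist');P=wcloud(c,s)
    cv2.imwrite(f'pics/{n}.png',c['frame'][:,:,::-1])
    return s,c,P
def circ(P,F,cx,cy,rad,zlo,zhi,mask=None):
    m=(np.hypot(P[...,0]-cx,P[...,1]-cy)<rad)&(P[...,2]>zlo)&(P[...,2]<zhi)
    if mask is not None: m&=mask(F.astype(int))
    q=P[m]
    if len(q)<5: return 'none'
    (a,b),rr=cv2.minEnclosingCircle(q[:,:2].astype(np.float32))
    rect=cv2.minAreaRect(q[:,:2].astype(np.float32))
    return len(q),'mean',q.mean(0).round(1),'circ',np.round([a,b,rr],1),'rect',np.round([*rect[0],*rect[1],rect[2]],1)
E
python3 - <<'E'
from h import *
s,c,P=wshot('w0');F=c['frame'];print(s['tool_pos'],s['tcp_rot'],c['mtx'],c['hand_eye'])
print('brown',circ(P,F,525,-171,40,95,120));print('or2',circ(P,F,398,-193,40,95,120))
print('cup',circ(P,F,532,-69,35,42,62))
print('handle',circ(P,F,450,-99,62,9,30))
E
```

```text
[ 472.91862658 -230.89141351  222.17899225] [-4.51442642e-04  6.69593033e-01  7.42727957e-01 -3.84323719e-04] [[371.64829954   0.         319.88917609]
 [  0.         371.64829954 244.57139438]
 [  0.           0.           1.        ]] [[ 1.04566775e-03 -9.53524347e-01 -3.01314167e-01  8.28825363e+01]
 [ 9.99999311e-01  1.15760745e-03 -1.92954264e-04 -1.41485103e-02]
 [ 5.32790112e-04 -3.01313757e-01  9.53524900e-01 -1.63048284e+02]
 [ 0.00000000e+00  0.00000000e+00  0.00000000e+00  1.00000000e+00]]
brown (2661, 'mean', array([ 526.3, -171.5,  106.3]), 'circ', array([ 527.5, -172.1,   23. ]), 'rect', array([ 527. , -171.8,   44.4,   44.3,   23.9]))
or2 (2600, 'mean', array([ 400.9, -193.8,  106.2]), 'circ', array([ 399.9, -194.7,   22.9]), 'rect', array([ 399.9, -194.4,   44.4,   43.9,    5.5]))
cup (852, 'mean', array([535.5, -66.9,  47.9]), 'circ', array([532.8, -70.2,  27.4]), 'rect', array([532.8, -70.1,  54.1,  53.5,  53.3]))
handle (2282, 'mean', array([ 454.2, -100.6,   16. ]), 'circ', array([ 450.9, -100.9,   52.5]), 'rect', array([ 450.8, -101. ,  104.7,   24.5,    5.7]))
```

View pics/w0.png

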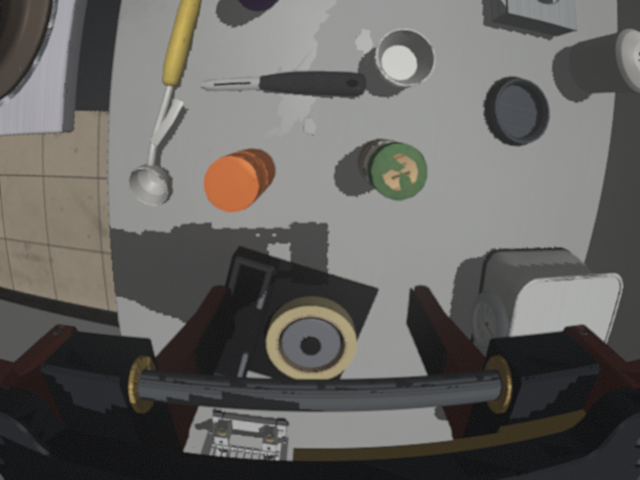

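The wrist view agrees with the top view. The brown jar (398,170) is at (527,-172), the cups (403,57) at (533,-70), and the peeler handle (310,82) at (451,-101) with yaw 5.7°. Next I move above the jar and descend.

Emit:
servo_tool([
  {"offset": [27, 30, 0], "turn": [0, 0, 0], "jaw": 87},
  {"offset": [54, 59, -30], "turn": [0, 0, 0], "jaw": 87},
  {"offset": [54, 59, -80], "turn": [0, 0, 0], "jaw": 87},
  {"offset": [54, 59, -130], "turn": [0, 0, 0], "jaw": 87},
  {"offset": [54, 59, -159], "turn": [0, 0, 0], "jaw": 87},
  {"offset": [54, 59, -159], "turn": [0, 0, 0], "jaw": 87},
  {"offset": [54, 59, -159], "turn": [0, 0, 0], "jaw": 30},
  {"offset": [54, 59, -159], "turn": [0, 0, 0], "jaw": 30},
])

```text
t: 2.4
tool_pos: [528.4, -172.3, 65.3]
tcp_rot: [0.001, 0.67, 0.743, 0.0]
ft_force: [-0.3, -0.8, 0.3]
grip_width: 70.5
grip_force: 0.0
```

Emit:
servo_tool([
  {"offset": [0, 0, 0], "turn": [0, 0, 0], "jaw": 30},
  {"offset": [0, 0, 0], "turn": [0, 0, 0], "jaw": 30},
  {"offset": [0, 0, 0], "turn": [0, 0, 0], "jaw": 30},
])

```text
t: 2.78
tool_pos: [527.8, -171.6, 64.1]
tcp_rot: [0.0, 0.669, 0.743, 0.0]
ft_force: [-1.1, -0.5, 2.4]
grip_width: 45.1
grip_force: 20.0
```

Emit:
servo_tool([
  {"offset": [0, 0, 40], "turn": [0, 0, 0], "jaw": 30},
  {"offset": [0, 0, 100], "turn": [0, 0, 0], "jaw": 30},
  {"offset": [40, 40, 110], "turn": [0, 0, 0], "jaw": 30},
  {"offset": [80, 80, 110], "turn": [0, 0, 0], "jaw": 30},
  {"offset": [120, 110, 110], "turn": [0, 0, 0], "jaw": 30},
  {"offset": [147, 130, 110], "turn": [0, 0, 0], "jaw": 30},
  {"offset": [147, 130, 110], "turn": [0, 0, 0], "jaw": 30},
  {"offset": [147, 130, 110], "turn": [0, 0, 0], "jaw": 30},
])

```text
t: 3.78
tool_pos: [673.7, -42.2, 173.1]
tcp_rot: [-0.0, 0.669, 0.743, -0.001]
ft_force: [0.6, -0.1, -0.7]
grip_width: 45.5
grip_force: 20.0
```

```bash
cat > rack.py <<'E'
from h import *
from scipy.optimize import least_squares
def rack(P):
    # top sheet points -> rectangle; well holes -> floor/absence inside
    m=(abs(P[...,2]-42)<4)&(np.hypot(P[...,0]-670,P[...,1]-104)<115)
    q=P[m][:,:2].astype(np.float32);g=np.zeros((300,300),np.uint8)
    ij=np.round(q-[520,-46]).astype(int);ok=((ij>=0)&(ij<300)).all(1)
    g[ij[ok,1],ij[ok,0]]=255
    g=cv2.morphologyEx(g,cv2.MORPH_CLOSE,np.ones((7,7)));g=cv2.morphologyEx(g,cv2.MORPH_OPEN,np.ones((7,7)))
    cs,h=cv2.findContours(g,cv2.RETR_CCOMP,cv2.CHAIN_APPROX_NONE)
    for c,hh in zip(cs,h[0]):
        if cv2.contourArea(c)<800: continue
        if hh[3]<0: print('outer',np.round(cv2.minAreaRect(c)[0]+np.array([520,-46]),1),cv2.minAreaRect(c)[1:])
        else:
            (x,y),r=cv2.minEnclosingCircle(c);e=cv2.fitEllipse(c)
            print('hole',round(x+520,1),round(y-46,1),round(r,1),'ell',np.round(np.array(e[0])+[520,-46],1),np.round(e[1],1))
E
python3 - <<'E'
from rack import *
s,c,P=wshot('w1');print(s['tool_pos']);rack(P)
rack(cloud(np.load('pics/top0.npz')))
E
```

```text
[673.71628496 -42.23139912 173.07464087]
outer [673.4  79.5] ((91.12810516357422, 143.83689880371094), 6.009006023406982)
hole 675.6 58.2 29.2 ell [675.6  58.2] [56.6 57.2]
outer [669.7 103.3] ((91.93601989746094, 190.11016845703125), 5.869600296020508)
hole 664.7 147.7 31.5 ell [664.8 148.1] [57.6 60.7]
hole 673.9 59.0 31.4 ell [674.6  58.9] [58.6 59.6]
```

View pics/w1.png

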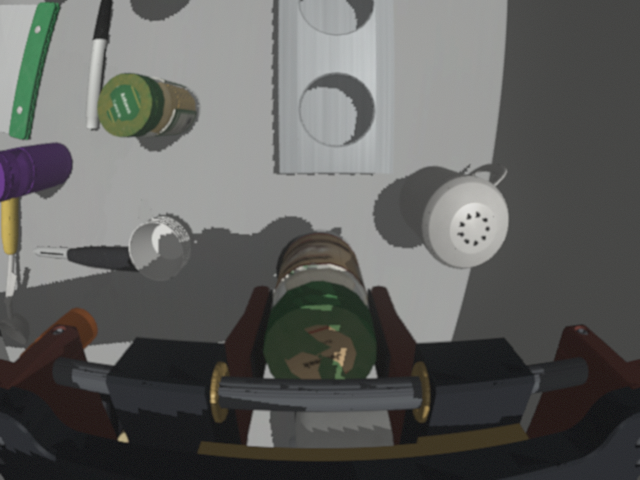

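The near well (337,108) is at (675.6,58.2). The brown jar hangs straight in the gripper. Inserting it.

Emit:
servo_tool([
  {"offset": [2, 50, 0], "turn": [0, 0, 0], "jaw": 30},
  {"offset": [2, 100, 0], "turn": [0, 0, 0], "jaw": 30},
  {"offset": [2, 100, 0], "turn": [0, 0, 0], "jaw": 30},
  {"offset": [2, 100, -40], "turn": [0, 0, 0], "jaw": 30},
  {"offset": [2, 100, -70], "turn": [0, 0, 0], "jaw": 30},
  {"offset": [2, 100, -90], "turn": [0, 0, 0], "jaw": 30},
  {"offset": [2, 100, -104], "turn": [0, 0, 0], "jaw": 30},
  {"offset": [2, 100, -104], "turn": [0, 0, 0], "jaw": 30},
])

```text
t: 4.82
tool_pos: [676.1, 57.9, 69.0]
tcp_rot: [-0.0, 0.67, 0.743, -0.0]
ft_force: [0.2, 0.1, -1.0]
grip_width: 45.2
grip_force: 20.0
```

Emit:
servo_tool([
  {"offset": [0, 0, 0], "turn": [0, 0, 0], "jaw": 30},
  {"offset": [0, 0, 0], "turn": [0, 0, 0], "jaw": 30},
])

```text
t: 5.08
tool_pos: [677.1, 58.6, 70.8]
tcp_rot: [0.001, 0.669, 0.743, 0.001]
ft_force: [-0.2, -0.1, -0.5]
grip_width: 45.2
grip_force: 20.0
```

Emit:
servo_tool([
  {"offset": [-1, 0, -2], "turn": [0, 0, 0], "jaw": 30},
  {"offset": [-1, 0, -3], "turn": [0, 0, 0], "jaw": 30},
  {"offset": [-1, 0, -3], "turn": [0, 0, 0], "jaw": 30},
])

```text
t: 5.45
tool_pos: [675.5, 58.5, 67.1]
tcp_rot: [0.0, 0.669, 0.743, 0.0]
ft_force: [-2.2, 1.1, 3.9]
grip_width: 45.4
grip_force: 20.0
```

Emit:
servo_tool([
  {"offset": [0, 0, 0], "turn": [0, 0, 0], "jaw": 60},
  {"offset": [0, 0, 0], "turn": [0, 0, 0], "jaw": 80},
  {"offset": [0, 0, 0], "turn": [0, 0, 0], "jaw": 80},
  {"offset": [0, 0, 40], "turn": [0, 0, 0], "jaw": 80},
  {"offset": [0, 0, 90], "turn": [0, 0, 0], "jaw": 80},
  {"offset": [0, 0, 120], "turn": [0, 0, 0], "jaw": 80},
  {"offset": [-40, -3, 120], "turn": [0, 0, 0], "jaw": 80},
  {"offset": [-80, -5, 120], "turn": [0, 0, 0], "jaw": 80},
])

```text
t: 6.45
tool_pos: [594.7, 53.5, 186.8]
tcp_rot: [0.0, 0.669, 0.743, 0.0]
ft_force: [0.4, -0.2, 0.2]
grip_width: 80.3
grip_force: 0.0
```

Emit:
servo_tool([
  {"offset": [-64, -60, 0], "turn": [0, 0, 0], "jaw": 87},
  {"offset": [-64, -60, 0], "turn": [0, 0, 0], "jaw": 87},
  {"offset": [-64, -60, 0], "turn": [0, 0, 0], "jaw": 87},
])

```text
t: 6.82
tool_pos: [530.7, -8.4, 187.0]
tcp_rot: [0.001, 0.67, 0.742, -0.0]
ft_force: [0.5, 0.2, -0.2]
grip_width: 87.3
grip_force: 0.0
```

```bash
python3 - <<'E'
from h import *
s,c,P=wshot('w2');F=c['frame'];print(s['tool_pos'],s['tcp_rot'])
print('brown',circ(P,F,675,58,35,98,125));
print('green',circ(P,F,530,52,40,95,120))
print('marker',circ(P,F,437,99,85,6,25,lambda f:(f.min(-1)>150)|(f.max(-1)<60)))
E
```

```text
[530.65314725  -8.37301424 186.98948693] [ 5.47782912e-04  6.70421783e-01  7.41979880e-01 -4.36888274e-04]
brown (2726, 'mean', array([671.6,  58.5, 108.6]), 'circ', array([674.9,  58.5,  23.2]), 'rect', array([674.5,  58.7,  45.5,  44.3,  22.1]))
green (3546, 'mean', array([531.2,  52.3, 106.4]), 'circ', array([531.4,  52.1,  22.7]), 'rect', array([531.6,  52.3,  44.5,  44.2,  40.8]))
marker (1336, 'mean', array([441. , 108.1,  15.6]), 'circ', array([438.9, 101.1,  66.3]), 'rect', array([441.6, 101.1,  12.8, 132.5,   1.2]))
```

View pics/w2.png

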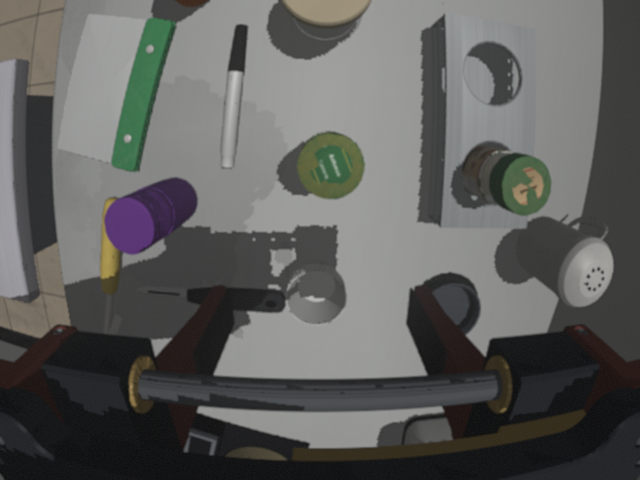

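The brown jar stands in the near well (520,185). The far well (492,72) is free and the green jar is at (330,165). Grasping green.

Emit:
servo_tool([
  {"offset": [1, 40, 0], "turn": [0, 0, 0], "jaw": 87},
  {"offset": [1, 61, -10], "turn": [0, 0, 0], "jaw": 87},
  {"offset": [1, 61, -50], "turn": [0, 0, 0], "jaw": 87},
  {"offset": [1, 61, -90], "turn": [0, 0, 0], "jaw": 87},
  {"offset": [1, 61, -123], "turn": [0, 0, 0], "jaw": 87},
  {"offset": [1, 61, -123], "turn": [0, 0, 0], "jaw": 87},
  {"offset": [1, 61, -123], "turn": [0, 0, 0], "jaw": 30},
  {"offset": [1, 61, -123], "turn": [0, 0, 0], "jaw": 30},
])

```text
t: 7.88
tool_pos: [533.7, 55.0, 65.1]
tcp_rot: [0.001, 0.669, 0.743, 0.001]
ft_force: [0.2, -0.5, 0.4]
grip_width: 70.7
grip_force: 0.0
```

Emit:
servo_tool([
  {"offset": [0, 0, 0], "turn": [0, 0, 0], "jaw": 30},
  {"offset": [0, 0, 0], "turn": [0, 0, 0], "jaw": 30},
  {"offset": [0, 0, 0], "turn": [0, 0, 0], "jaw": 30},
])

```text
t: 8.25
tool_pos: [532.6, 54.3, 64.0]
tcp_rot: [0.0, 0.669, 0.743, 0.0]
ft_force: [-1.1, -0.6, 3.2]
grip_width: 45.6
grip_force: 20.0
```

Emit:
servo_tool([
  {"offset": [0, 0, 50], "turn": [0, 0, 0], "jaw": 30},
  {"offset": [0, 0, 100], "turn": [0, 0, 0], "jaw": 30},
  {"offset": [40, 30, 110], "turn": [0, 0, 0], "jaw": 30},
  {"offset": [85, 62, 110], "turn": [0, 0, 0], "jaw": 30},
  {"offset": [120, 88, 110], "turn": [0, 0, 0], "jaw": 30},
  {"offset": [134, 95, 110], "turn": [0, 0, 0], "jaw": 30},
  {"offset": [134, 95, 110], "turn": [0, 0, 0], "jaw": 30},
  {"offset": [134, 95, 90], "turn": [0, 0, 0], "jaw": 30},
])

```text
t: 9.25
tool_pos: [666.7, 149.2, 154.2]
tcp_rot: [0.001, 0.67, 0.743, 0.001]
ft_force: [0.9, -1.3, -0.8]
grip_width: 45.6
grip_force: 20.0
```

Emit:
servo_tool([
  {"offset": [0, 0, 0], "turn": [0, 0, 0], "jaw": 30},
  {"offset": [0, 0, 0], "turn": [0, 0, 0], "jaw": 30},
])

```text
t: 9.5
tool_pos: [666.1, 148.8, 153.5]
tcp_rot: [-0.0, 0.67, 0.743, -0.0]
ft_force: [1.3, -0.2, -1.4]
grip_width: 45.1
grip_force: 20.0
```

Emit:
servo_tool([
  {"offset": [0, 0, -30], "turn": [0, 0, 0], "jaw": 30},
  {"offset": [0, 0, -60], "turn": [0, 0, 0], "jaw": 30},
  {"offset": [0, 0, -78], "turn": [0, 0, 0], "jaw": 30},
  {"offset": [0, 0, -84], "turn": [0, 0, 0], "jaw": 30},
  {"offset": [0, 0, -87], "turn": [0, 0, 0], "jaw": 30},
  {"offset": [0, 0, -87], "turn": [0, 0, 0], "jaw": 30},
  {"offset": [0, 0, -87], "turn": [0, 0, 0], "jaw": 30},
])

```text
t: 10.38
tool_pos: [666.9, 149.6, 67.5]
tcp_rot: [0.0, 0.669, 0.743, 0.001]
ft_force: [0.2, 0.1, -1.6]
grip_width: 45.5
grip_force: 20.0
```

Emit:
servo_tool([
  {"offset": [0, 0, -1.5], "turn": [0, 0, 0], "jaw": 30},
  {"offset": [0, 0, -1.5], "turn": [0, 0, 0], "jaw": 30},
  {"offset": [0, 0, -1.5], "turn": [0, 0, 0], "jaw": 65},
  {"offset": [0, 0, -1.5], "turn": [0, 0, 0], "jaw": 80},
  {"offset": [0, 0, -1.5], "turn": [0, 0, 0], "jaw": 80},
  {"offset": [0, 0, 45], "turn": [0, 0, 0], "jaw": 80},
  {"offset": [0, 0, 90], "turn": [0, 0, 0], "jaw": 80},
  {"offset": [-30, -30, 120], "turn": [0, 0, 0], "jaw": 80},
])

```text
t: 11.38
tool_pos: [637.5, 122.2, 188.6]
tcp_rot: [0.0, 0.668, 0.744, 0.002]
ft_force: [0.9, -0.3, 0.4]
grip_width: 79.9
grip_force: 0.0
```

Emit:
servo_tool([
  {"offset": [-104, -190, -60], "turn": [0, 0, -0.245], "jaw": 80},
  {"offset": [-104, -190, -60], "turn": [0, 0, -0.245], "jaw": 80},
  {"offset": [-104, -190, -60], "turn": [0, 0, -0.245], "jaw": 80},
  {"offset": [-104, -190, -60], "turn": [0, 0, -0.245], "jaw": 80},
  {"offset": [-104, -190, -60], "turn": [0, 0, -0.245], "jaw": 80},
  {"offset": [-104, -190, -60], "turn": [0, 0, -0.245], "jaw": 80},
])

```text
t: 12.12
tool_pos: [533.2, -69.8, 127.0]
tcp_rot: [0.0, 0.755, 0.656, 0.001]
ft_force: [0.3, 0.3, -0.2]
grip_width: 79.9
grip_force: 0.0
```

```bash
python3 - <<'E'
from h import *
s,c,P=wshot('w3');F=c['frame'];print(s['tool_pos'],s['tcp_rot'])
print('green',circ(P,F,666,148,35,98,125));
print('brown',circ(P,F,675,58,35,98,125));
from rig import r
P=cloud(r.read_camera('top'));print('green',circ(P,F,666,148,35,98,125));print('brown',circ(P,F,675,58,35,98,125))
P=wcloud(c,s);print('cup',circ(P,F,533,-70,35,42,62))
E
```

```text
[533.15672092 -69.75646205 127.02927186] [9.75060213e-05 7.55040631e-01 6.55677732e-01 5.88905571e-04]
green none
brown (4366, 'mean', array([671. ,  56.5, 108.4]), 'circ', array([674.8,  57.7,  23.5]), 'rect', array([674.6,  56.8,  46.2,  43.4,   4.4]))
green (357, 'mean', array([663.8, 146.6, 108.3]), 'circ', array([664.3, 147.2,  22.9]), 'rect', array([664.5, 147. ,  43.7,  43.7,  30.5]))
brown (366, 'mean', array([672.7,  58.1, 108.5]), 'circ', array([674.2,  59.1,  23.6]), 'rect', array([673.9,  57.8,  44.2,  44.7,  68.6]))
cup (1586, 'mean', array([532.3, -74.3,  48.2]), 'circ', array([533.2, -70.1,  27.5]), 'rect', array([532.9, -70. ,  53.8,  54.2,   2. ]))
```

Both jars are seated, with tops at 108.5. The cups are directly below at (533,-70), so I grasp them.

Emit:
servo_tool([
  {"offset": [0, 0, -40], "turn": [0, 0, 0], "jaw": 80},
  {"offset": [0, 0, -80], "turn": [0, 0, 0], "jaw": 80},
  {"offset": [0, 0, -104], "turn": [0, 0, 0], "jaw": 80},
  {"offset": [0, 0, -104], "turn": [0, 0, 0], "jaw": 80},
  {"offset": [0, 0, -104], "turn": [0, 0, 0], "jaw": 40},
  {"offset": [0, 0, -104], "turn": [0, 0, 0], "jaw": 40},
  {"offset": [0, 0, -104], "turn": [0, 0, 0], "jaw": 40},
  {"offset": [0, 0, -104], "turn": [0, 0, 0], "jaw": 40},
], newtons=12)

```text
t: 13.22
tool_pos: [533.2, -70.6, 23.6]
tcp_rot: [0.001, 0.755, 0.655, 0.001]
ft_force: [-0.3, 0.4, 5.0]
grip_width: 52.6
grip_force: 12.0
```

Emit:
servo_tool([
  {"offset": [0, 0, 0], "turn": [0, 0, 0], "jaw": 40},
  {"offset": [0, 0, 30], "turn": [0, 0, 0], "jaw": 40},
  {"offset": [0, 0, 80], "turn": [0, 0, 0], "jaw": 40},
  {"offset": [40, -4, 80], "turn": [0, 0, 0], "jaw": 40},
  {"offset": [70, -6, 80], "turn": [0, 0, 0], "jaw": 40},
  {"offset": [70, -6, 80], "turn": [0, 0, 0], "jaw": 40},
  {"offset": [70, -6, 80], "turn": [0, 0, 0], "jaw": 40},
])

```text
t: 14.1
tool_pos: [601.5, -76.4, 102.2]
tcp_rot: [-0.001, 0.755, 0.656, -0.001]
ft_force: [-0.4, 0.2, -0.2]
grip_width: 53.0
grip_force: 12.0
```

```bash
python3 - <<'E'
from h import *
from rig import r
s,c,P=wshot('w4');F=c['frame'];print(s['tool_pos'],s['tcp_rot'])
print('holder w',circ(P,F,674,-92,45,14,26))
t=r.read_camera('top');cv2.imwrite('pics/t4.png',t['frame'][:,:,::-1])
T=cloud(t);print('holder top',circ(T,F,674,-92,45,14,26),'floor',circ(T,F,674,-92,45,0,12));print('cup',circ(T,F,603,-76,35,115,140))
E
```

```text
[601.47211953 -76.4104928  102.15600641] [-5.38532864e-04  7.55089140e-01  6.55621718e-01 -5.13545552e-04]
holder w (2081, 'mean', array([678.8, -95. ,  19. ]), 'circ', array([675.5, -91.8,  36.1]), 'rect', array([675.8, -91.2,  69.8,  71.5,  41. ]))
holder top none floor none
cup none
```

View pics/w4.png

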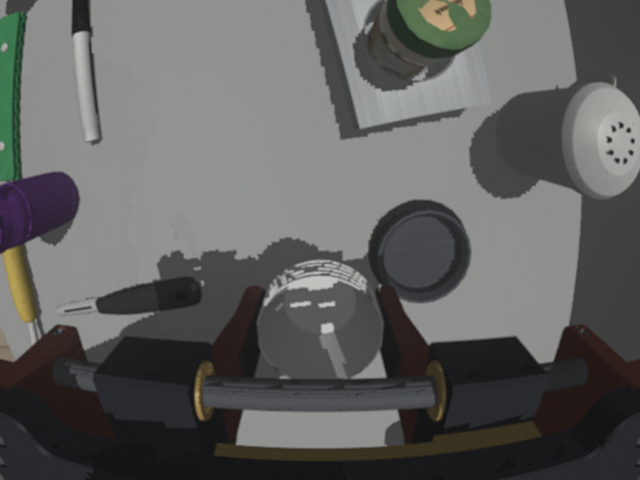

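The cups are held upright. The holder (420,250) is at (675.5,-91.8), clear of the shaker.

Emit:
servo_tool([
  {"offset": [40, -8, 0], "turn": [0, 0, 0], "jaw": 40},
  {"offset": [74, -15.5, 0], "turn": [0, 0, 0], "jaw": 40},
  {"offset": [74, -15.5, 0], "turn": [0, 0, 0], "jaw": 40},
  {"offset": [74, -15.5, -35], "turn": [0, 0, 0], "jaw": 40},
  {"offset": [74, -15.5, -60], "turn": [0, 0, 0], "jaw": 40},
  {"offset": [74, -15.5, -73], "turn": [0, 0, 0], "jaw": 40},
  {"offset": [74, -15.5, -73], "turn": [0, 0, 0], "jaw": 40},
  {"offset": [74, -15.5, -73], "turn": [0, 0, 0], "jaw": 40},
])

```text
t: 15.2
tool_pos: [677.0, -91.9, 30.8]
tcp_rot: [0.0, 0.755, 0.656, 0.001]
ft_force: [-0.4, 0.6, -0.4]
grip_width: 52.8
grip_force: 12.0
```

Emit:
servo_tool([
  {"offset": [-1, 0, -2], "turn": [0, 0, 0], "jaw": 40},
  {"offset": [-1, 0, -3], "turn": [0, 0, 0], "jaw": 40},
  {"offset": [-1, 0, -3], "turn": [0, 0, 0], "jaw": 40},
])

```text
t: 15.58
tool_pos: [675.5, -92.1, 26.8]
tcp_rot: [0.0, 0.755, 0.656, 0.0]
ft_force: [-0.9, -0.8, -0.5]
grip_width: 52.9
grip_force: 12.0
```

Emit:
servo_tool([
  {"offset": [0, 0, -0.5], "turn": [0, 0, 0], "jaw": 65},
  {"offset": [0, 0, 0], "turn": [0, 0, 0], "jaw": 75},
  {"offset": [0, 0, 0], "turn": [0, 0, 0], "jaw": 75},
  {"offset": [0, 0, 30], "turn": [0, 0, 0], "jaw": 75},
  {"offset": [0, 0, 80], "turn": [0, 0, 0], "jaw": 75},
  {"offset": [0, 0, 130], "turn": [0, 0, 0], "jaw": 75},
  {"offset": [0, 0, 130], "turn": [0, 0, 0], "jaw": 75},
  {"offset": [0, 0, 130], "turn": [0, 0, 0], "jaw": 75},
])

```text
t: 16.58
tool_pos: [675.1, -92.2, 156.2]
tcp_rot: [-0.0, 0.755, 0.656, -0.0]
ft_force: [-0.0, 0.4, -0.5]
grip_width: 75.4
grip_force: 0.0
```

Emit:
servo_tool([
  {"offset": [-236, 133, 0], "turn": [0, 0, 0.16], "jaw": 50},
  {"offset": [-236, 133, 0], "turn": [0, 0, 0.16], "jaw": 50},
  {"offset": [-236, 133, 0], "turn": [0, 0, 0.16], "jaw": 50},
  {"offset": [-236, 133, 0], "turn": [0, 0, 0.16], "jaw": 50},
  {"offset": [-236, 133, 0], "turn": [0, 0, 0.16], "jaw": 50},
  {"offset": [-236, 133, 0], "turn": [0, 0, 0.16], "jaw": 50},
  {"offset": [-236, 133, 0], "turn": [0, 0, 0.16], "jaw": 50},
])

```text
t: 17.45
tool_pos: [440.9, 40.1, 156.5]
tcp_rot: [-0.0, 0.701, 0.713, 0.0]
ft_force: [0.8, -0.4, -0.0]
grip_width: 50.0
grip_force: 0.0
```

```bash
python3 - <<'E'
from h import *
from rig import r
s,c,P=wshot('w5');F=c['frame'];print(s['tool_pos'],s['tcp_rot'])
print('marker',circ(P,F,439,101,80,5,25))
m=(np.hypot(P[...,0]-439,P[...,1]-101)<80)&(P[...,2]>8)&(P[...,2]<25);q=P[m];print(np.polyfit(q[:,1],q[:,0],1),np.percentile(q[:,1],[0,5,50,95,100]),np.median(q[:,0]))
T=cloud(r.read_camera('top'));print('cup',circ(T,F,675,-92,35,46,62),circ(T,F,675,-92,35,30,70))
E
```

```text
[440.90169619  40.13928996 156.45273729] [-2.68146661e-05  7.00846765e-01  7.13311816e-01  2.52692716e-04]
marker (2919, 'mean', array([436.6, 103.2,  14.6]), 'circ', array([427.4, 101.7,  69.1]), 'rect', array([403.2, 102. , 134.5,  88. ,  89.1]))
[-8.53408773e-03  4.38249190e+02] [ 34.13039254  42.59857142 104.96605804 160.79170131 168.75654625] 439.429264929125
cup (127, 'mean', array([677.9, -93.1,  51.8]), 'circ', array([674.3, -91.6,  27.7]), 'rect', array([674.5, -91.5,  53.3,  53.1,  57.1])) (283, 'mean', array([677.9, -92.4,  44.4]), 'circ', array([674.3, -91.4,  27.8]), 'rect', array([673.8, -91.2,  53.9,  53.5,  28.8]))
```

View pics/w5.png

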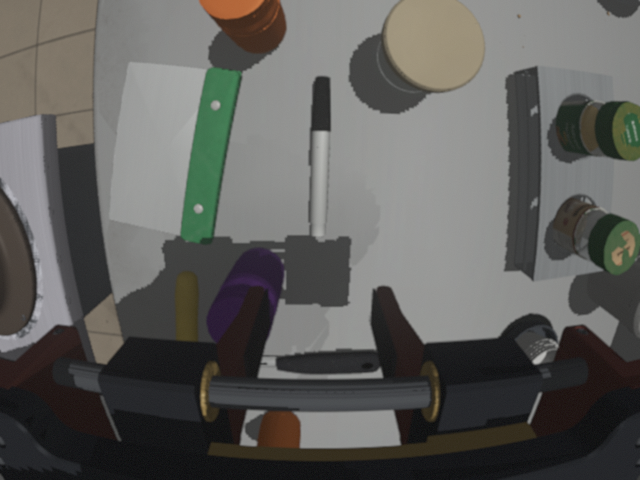

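The marker (320,155) is centred at about (439.4,101.5) with yaw about 1°. The cups stand in the holder. Picking up the marker.

Emit:
servo_tool([
  {"offset": [-1.5, 40, 0], "turn": [0, 0, 0], "jaw": 50},
  {"offset": [-1.5, 61.5, -20], "turn": [0, 0, 0], "jaw": 50},
  {"offset": [-1.5, 61.5, -70], "turn": [0, 0, 0], "jaw": 50},
  {"offset": [-1.5, 61.5, -115], "turn": [0, 0, 0], "jaw": 50},
  {"offset": [-1.5, 61.5, -140], "turn": [0, 0, 0], "jaw": 50},
  {"offset": [-1.5, 61.5, -152], "turn": [0, 0, 0], "jaw": 50},
  {"offset": [-1.5, 61.5, -152], "turn": [0, 0, 0], "jaw": 50},
  {"offset": [-1.5, 61.5, -152], "turn": [0, 0, 0], "jaw": 50},
], newtons=20)

```text
t: 18.55
tool_pos: [438.9, 102.6, 5.4]
tcp_rot: [0.0, 0.7, 0.714, 0.001]
ft_force: [-0.5, 0.6, -1.3]
grip_width: 49.5
grip_force: 0.0
```

Emit:
servo_tool([
  {"offset": [0, 0, 0], "turn": [0, 0, 0], "jaw": 5},
  {"offset": [0, 0, 0], "turn": [0, 0, 0], "jaw": 5},
  {"offset": [0, 0, 0], "turn": [0, 0, 0], "jaw": 5},
  {"offset": [0, 0, 0], "turn": [0, 0, 0], "jaw": 5},
])

```text
t: 19.05
tool_pos: [438.1, 102.4, 4.8]
tcp_rot: [0.0, 0.7, 0.714, 0.0]
ft_force: [-0.1, 0.1, 3.4]
grip_width: 15.2
grip_force: 20.0
```

Emit:
servo_tool([
  {"offset": [0, 0, 50], "turn": [0, 0, 0], "jaw": 5},
  {"offset": [0, 0, 110], "turn": [0, 0, 0], "jaw": 5},
  {"offset": [-10, -50, 150], "turn": [0, 0, -0.1], "jaw": 5},
  {"offset": [-20, -110, 150], "turn": [0, 0, -0.23], "jaw": 5},
  {"offset": [-30, -170, 150], "turn": [0, 0, -0.23], "jaw": 5},
  {"offset": [-40, -230, 150], "turn": [0, 0, -0.23], "jaw": 5},
  {"offset": [-47, -290, 150], "turn": [0, 0, -0.23], "jaw": 5},
  {"offset": [-47, -350, 150], "turn": [0, 0, -0.23], "jaw": 5},
])

```text
t: 20.05
tool_pos: [390.2, -249.5, 154.9]
tcp_rot: [0.0, 0.778, 0.629, -0.0]
ft_force: [0.6, 0.1, -0.1]
grip_width: 14.8
grip_force: 19.9
```

Emit:
servo_tool([
  {"offset": [0, -60, 0], "turn": [0, 0, 0], "jaw": 5},
  {"offset": [0, -120, 0], "turn": [0, 0, 0], "jaw": 5},
  {"offset": [0, -180, 0], "turn": [0, 0, 0], "jaw": 5},
  {"offset": [0, -200, 0], "turn": [0, 0, 0], "jaw": 5},
  {"offset": [0, -200, 0], "turn": [0, 0, 0], "jaw": 5},
  {"offset": [0, -200, 0], "turn": [0, 0, 0], "jaw": 5},
])

```text
t: 20.8
tool_pos: [391.7, -445.2, 154.6]
tcp_rot: [-0.001, 0.777, 0.63, 0.0]
ft_force: [-0.2, 0.8, 0.7]
grip_width: 15.2
grip_force: 19.9
```

```bash
python3 - <<'E'
from h import *
s,c,P=wshot('w6');F=c['frame'].astype(int);np.savez('pics/w6.npz',P=P,F=F);print(s['tool_pos'],s['tcp_rot'])
yaw=np.radians(-12.2);X=np.array([np.cos(yaw),np.sin(yaw)]);Y=np.array([-X[1],X[0]])
d=P[...,:2]-[391.2,-359.9];a=d@X;b=d@Y
near=(abs(a)<60)&(abs(b)<110)
rail=near&(P[...,2]>35.5)&(P[...,2]<46)
print('rails',rail.sum(),cv2.minAreaRect(P[rail][:,:2].astype(np.float32)))
for z0,z1 in((20,34.5),(35.5,46)):
    m=near&(P[...,2]>z0)&(P[...,2]<z1);print(z0,m.sum(),np.percentile(a[m],[1,10,50,90,99]).round(1),np.percentile(b[m],[1,10,50,90,99]).round(1),P[m][:,2].mean())
E
```

```text
[ 391.66473024 -445.21860558  154.55817032] [-5.42110376e-04  7.76899745e-01  6.29623957e-01  4.06215198e-04]
rails 1971 ((394.6422119140625, -361.3251647949219), (160.04638671875, 40.31953430175781), 77.82750701904297)
20 11327 [-20.7 -16.    5.8  49.1  59.1] [-73.2 -42.8   4.9  56.1  73.5] 32.32757182349893
35.5 1971 [-16.2 -14.8 -10.2  21.4  23.7] [-80.  -75.6  44.9  75.7  78.8] 39.01587469350074
```

View pics/w6.png

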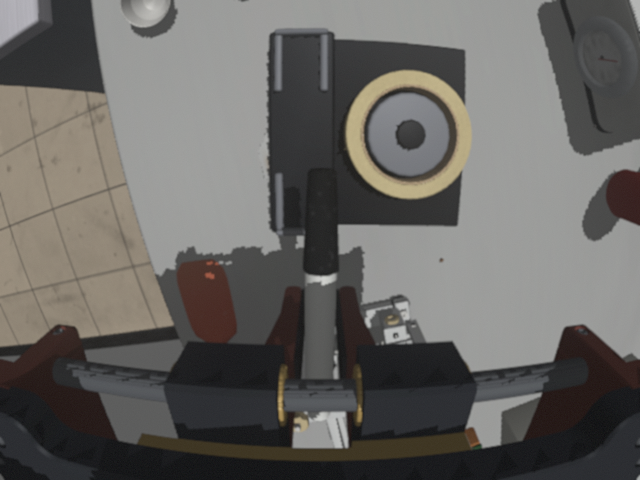

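The trough rails are at (275,60)–(330,60) and (280,200). The rail rectangle measures 160x40 as expected, with trough centre (394.8,-361.1) and yaw -12.2°. Placing the marker.

Emit:
servo_tool([
  {"offset": [2, 45, 0], "turn": [0, 0, 0], "jaw": 5},
  {"offset": [3, 85, 0], "turn": [0, 0, 0], "jaw": 5},
  {"offset": [3, 85, -20], "turn": [0, 0, 0], "jaw": 5},
  {"offset": [3, 85, -60], "turn": [0, 0, 0], "jaw": 5},
  {"offset": [3, 85, -95], "turn": [0, 0, 0], "jaw": 5},
  {"offset": [3, 85, -110], "turn": [0, 0, 0], "jaw": 5},
  {"offset": [3, 85, -114], "turn": [0, 0, 0], "jaw": 5},
  {"offset": [3, 85, -114], "turn": [0, 0, 0], "jaw": 5},
])

```text
t: 21.85
tool_pos: [394.6, -362.6, 41.5]
tcp_rot: [0.001, 0.777, 0.629, 0.0]
ft_force: [0.1, 0.5, 0.9]
grip_width: 14.9
grip_force: 19.9
```

Emit:
servo_tool([
  {"offset": [0, 0, 0], "turn": [0, 0, 0], "jaw": 5},
  {"offset": [0, 0, 0], "turn": [0, 0, 0], "jaw": 5},
])

```text
t: 22.1
tool_pos: [394.3, -363.0, 41.4]
tcp_rot: [0.001, 0.778, 0.629, 0.0]
ft_force: [-0.6, 0.5, -0.4]
grip_width: 15.0
grip_force: 19.9
```

Emit:
servo_tool([
  {"offset": [0.5, 2, -2], "turn": [0, 0, 0], "jaw": 5},
  {"offset": [0.5, 2, -4.5], "turn": [0, 0, 0], "jaw": 5},
  {"offset": [0.5, 2, -4.5], "turn": [0, 0, 0], "jaw": 5},
  {"offset": [0.5, 2, -4.5], "turn": [0, 0, 0], "jaw": 5},
])

```text
t: 22.6
tool_pos: [394.6, -360.5, 36.4]
tcp_rot: [0.0, 0.778, 0.629, 0.0]
ft_force: [-0.4, 1.2, 5.0]
grip_width: 15.2
grip_force: 20.0
```

Emit:
servo_tool([
  {"offset": [0, 0, 0], "turn": [0, 0, 0], "jaw": 30},
  {"offset": [0, 0, 0], "turn": [0, 0, 0], "jaw": 40},
  {"offset": [0, 0, 0], "turn": [0, 0, 0], "jaw": 40},
  {"offset": [0, 0, 30], "turn": [0, 0, 0], "jaw": 40},
  {"offset": [0, 0, 80], "turn": [0, 0, 0], "jaw": 40},
  {"offset": [0, 0, 135], "turn": [0, 0, 0], "jaw": 40},
  {"offset": [0, 0, 135], "turn": [0, 0, 0], "jaw": 40},
])

```text
t: 23.48
tool_pos: [396.6, -362.1, 175.3]
tcp_rot: [0.004, 0.778, 0.629, 0.001]
ft_force: [-0.8, -0.1, -1.1]
grip_width: 40.2
grip_force: 0.0
```

Emit:
servo_tool([
  {"offset": [41, 258, 0], "turn": [0, 0, -1.262], "jaw": 60},
  {"offset": [41, 258, 0], "turn": [0, 0, -1.262], "jaw": 60},
  {"offset": [41, 258, 0], "turn": [0, 0, -1.262], "jaw": 60},
  {"offset": [41, 258, 0], "turn": [0, 0, -1.262], "jaw": 60},
  {"offset": [41, 258, 0], "turn": [0, 0, -1.262], "jaw": 60},
  {"offset": [41, 258, 0], "turn": [0, 0, -1.262], "jaw": 60},
  {"offset": [41, 258, 0], "turn": [0, 0, -1.262], "jaw": 60},
  {"offset": [41, 258, 0], "turn": [0, 0, -1.262], "jaw": 60},
])

```text
t: 24.48
tool_pos: [435.0, -102.4, 170.3]
tcp_rot: [-0.0, 0.999, 0.049, -0.001]
ft_force: [-0.0, 0.1, 1.6]
grip_width: 60.0
grip_force: 0.0
```

Emit:
servo_tool([
  {"offset": [0, 0, 0], "turn": [-0.038, 0.378, 0], "jaw": 60},
  {"offset": [0, 0, 0], "turn": [-0.038, 0.378, 0], "jaw": 60},
  {"offset": [0, 0, 0], "turn": [-0.038, 0.378, 0], "jaw": 60},
  {"offset": [0, 0, 0], "turn": [-0.038, 0.378, 0], "jaw": 60},
])

```text
t: 24.98
tool_pos: [435.1, -102.5, 170.3]
tcp_rot: [0.009, 0.981, 0.049, -0.188]
ft_force: [0.1, -0.4, 0.3]
grip_width: 60.2
grip_force: 0.0
```

```bash
python3 - <<'E'
from h import *
from rig import r
s,c,P=wshot('w7');F=c['frame'].astype(int);print(s['tool_pos'],s['tcp_rot'],s['joints'])
M=rot(s['tcp_rot']);print('tool z',M[:,2].round(3),'tool y',M[:,1].round(3))
t=r.read_camera('top');T=cloud(t);cv2.imwrite('pics/t7.png',t['frame'][:,:,::-1])
print('handle w',circ(P,F,450,-101,62,9,30));
yaw=np.radians(-12.2);X=np.array([np.cos(yaw),np.sin(yaw)]);Y=np.array([-X[1],X[0]])
d=T[...,:2]-[394.8,-361.1];m=(abs(d@X)<14)&(abs(d@Y)<85)&(T[...,2]>40)&(T[...,2]<55)
q=T[m];print(m.sum(),q.mean(0),cv2.minAreaRect(q[:,:2].astype(np.float32)) if m.sum()>5 else '')
E
```

```text
[ 435.06858424 -102.49935018  170.31691348] [ 0.00916165  0.98080909  0.04915436 -0.18845008] [ 0.31184333  0.42614405 -0.31411978  1.79107621  0.16941551  1.32835169
 -1.54381757]
tool z [-0.369 -0.036 -0.929] tool y [ 0.1   -0.995 -0.001]
handle w (3216, 'mean', array([459.6, -99.4,  16.2]), 'circ', array([ 451.4, -100.6,   53.1]), 'rect', array([ 451.4, -100.5,  106. ,   24.4,    4.5]))
465 [ 392.66256721 -360.27652068   46.00104858] ((395.59356689453125, -360.55120849609375), (158.13392639160156, 26.748634338378906), 77.45706939697266)
```

View pics/w7.png

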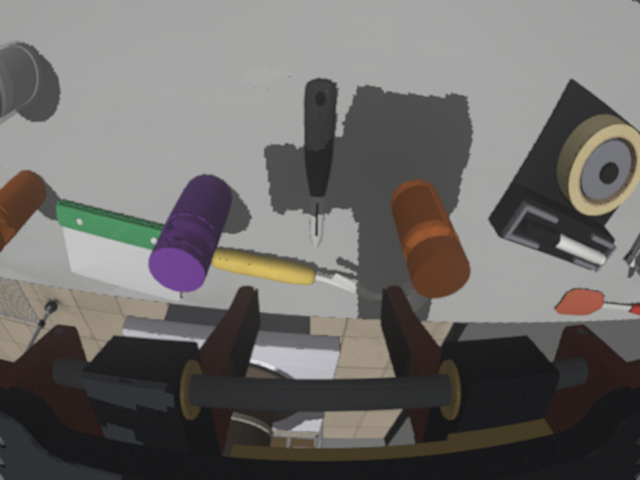

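View pics/t7.png

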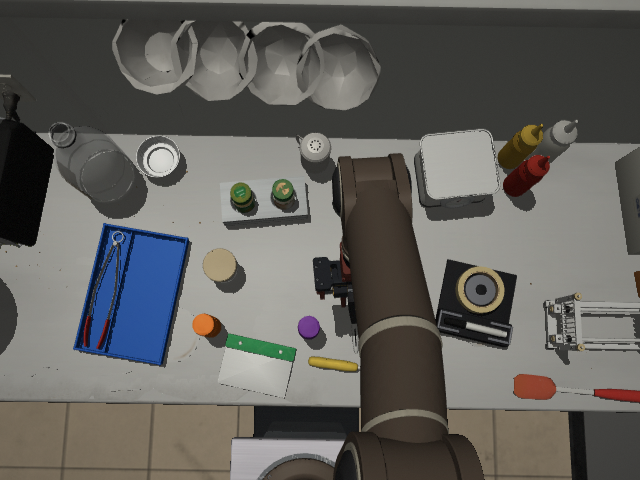

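The marker lies between the rails (487,328 in the top view). The tilted gripper is centred over the peeler handle (320,130) and leans away from the orange and purple bottles. Descending.

Emit:
servo_tool([
  {"offset": [0, 0, -50], "turn": [0, 0, 0], "jaw": 60},
  {"offset": [0, 0, -100], "turn": [0, 0, 0], "jaw": 60},
  {"offset": [0, 0, -140], "turn": [0, 0, 0], "jaw": 60},
  {"offset": [0, 0, -155], "turn": [0, 0, 0], "jaw": 60},
  {"offset": [0, 0, -162], "turn": [0, 0, 0], "jaw": 60},
  {"offset": [0, 0, -162], "turn": [0, 0, 0], "jaw": 60},
])

```text
t: 25.82
tool_pos: [436.1, -102.8, 10.2]
tcp_rot: [0.01, 0.981, 0.048, -0.188]
ft_force: [-0.2, 0.5, -0.2]
grip_width: 60.3
grip_force: 0.0
```

Emit:
servo_tool([
  {"offset": [0, 0, -1], "turn": [0, 0, 0], "jaw": 10},
  {"offset": [0, 0, -1], "turn": [0, 0, 0], "jaw": 10},
  {"offset": [0, 0, -1], "turn": [0, 0, 0], "jaw": 10},
  {"offset": [0, 0, -1], "turn": [0, 0, 0], "jaw": 10},
  {"offset": [0, 0, -1], "turn": [0, 0, 0], "jaw": 10},
], newtons=25)

```text
t: 26.45
tool_pos: [435.5, -102.5, 8.3]
tcp_rot: [0.01, 0.981, 0.048, -0.189]
ft_force: [-0.6, 1.0, 1.7]
grip_width: 25.1
grip_force: 24.9
```

Emit:
servo_tool([
  {"offset": [0, 0, 40], "turn": [0, 0, 0], "jaw": 10},
  {"offset": [0, 0, 90], "turn": [0, 0, 0], "jaw": 10},
  {"offset": [0, 0, 150], "turn": [0, 0, 0], "jaw": 10},
  {"offset": [0, 0, 170], "turn": [0.038, -0.378, 0], "jaw": 10},
  {"offset": [0, 0, 170], "turn": [0.038, -0.378, 0], "jaw": 10},
  {"offset": [0, 0, 170], "turn": [0.038, -0.378, 0], "jaw": 10},
  {"offset": [0, 0, 170], "turn": [0.038, -0.378, 0], "jaw": 10},
])

```text
t: 27.32
tool_pos: [435.7, -102.7, 178.5]
tcp_rot: [0.0, 0.999, 0.049, -0.001]
ft_force: [-0.6, 0.1, -1.2]
grip_width: 24.6
grip_force: 24.9
```

Emit:
servo_tool([
  {"offset": [0, 30, 0], "turn": [0, 0, 0.18], "jaw": 10},
  {"offset": [0, 60, 0], "turn": [0, 0, 0.36], "jaw": 10},
  {"offset": [0, 90, 0], "turn": [0, 0, 0.54], "jaw": 10},
  {"offset": [0, 120, 0], "turn": [0, 0, 0.72], "jaw": 10},
  {"offset": [0, 150, 0], "turn": [0, 0, 0.9], "jaw": 10},
  {"offset": [0, 180, 0], "turn": [0, 0, 1.08], "jaw": 10},
  {"offset": [0, 210, 0], "turn": [0, 0, 1.26], "jaw": 10},
  {"offset": [0, 240, 0], "turn": [0, 0, 1.44], "jaw": 10},
])

```text
t: 28.32
tool_pos: [436.2, 139.5, 177.7]
tcp_rot: [-0.001, 0.716, 0.698, -0.001]
ft_force: [0.6, 0.7, -0.5]
grip_width: 24.9
grip_force: 24.9
```

Emit:
servo_tool([
  {"offset": [0, 30, 0], "turn": [0, 0, 0.18], "jaw": 10},
  {"offset": [0, 60, 0], "turn": [0, 0, 0.36], "jaw": 10},
  {"offset": [0, 90, 0], "turn": [0, 0, 0.54], "jaw": 10},
  {"offset": [0, 120, 0], "turn": [0, 0, 0.72], "jaw": 10},
  {"offset": [0, 150, 0], "turn": [0, 0, 0.9], "jaw": 10},
  {"offset": [0, 180, 0], "turn": [0, 0, 1.08], "jaw": 10},
  {"offset": [0, 210, 0], "turn": [0, 0, 1.26], "jaw": 10},
  {"offset": [0, 224, 0], "turn": [0, 0, 1.449], "jaw": 10},
])

```text
t: 29.32
tool_pos: [435.4, 364.3, 177.3]
tcp_rot: [-0.002, 0.075, 0.997, 0.0]
ft_force: [-0.2, -0.4, -0.7]
grip_width: 24.9
grip_force: 24.9
```

```bash
python3 - <<'E'
from h import *
from rig import r
s=r.sense();print(s['t'],s['tool_pos'],s['tcp_rot'],s['grip_width'],s['joints'])
M=rot(s['tcp_rot']);print('y',M[:,1].round(3),'z',M[:,2].round(3))
c=r.read_camera('wrist');t=r.read_camera('top')
cv2.imwrite('pics/m8.png',cv2.resize(np.vstack([c['frame'],t['frame']]),(426,600))[:,:,::-1])
E
```

```text
29.325 [435.40000685 364.2986555  177.26501099] [-1.75407315e-03  7.45800910e-02  9.97213415e-01  3.72984498e-04] 24.900888303688678 [-0.0601863   0.55718225 -1.00530638  1.74300568  0.51173708  1.13250533
  0.19804056]
y [0.149 0.989 0.   ] z [-0.003  0.001 -1.   ]
```

View pics/m8.png

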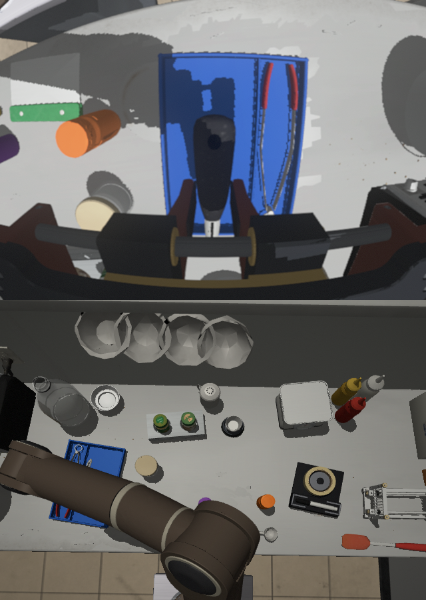

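The gripper is aligned with the tray's wide bay. Untilting pitched the peeler, so I restore the grasp tilt to level it, then lower.

Emit:
servo_tool([
  {"offset": [0, -3, 0], "turn": [-0.057, -0.376, 0], "jaw": 10},
  {"offset": [0, -3, 0], "turn": [-0.057, -0.376, 0], "jaw": 10},
  {"offset": [0, -3, 0], "turn": [-0.057, -0.376, 0], "jaw": 10},
  {"offset": [0, -3, -50], "turn": [-0.057, -0.376, 0], "jaw": 10},
  {"offset": [0, -3, -100], "turn": [-0.057, -0.376, 0], "jaw": 10},
  {"offset": [0, -3, -140], "turn": [-0.057, -0.376, 0], "jaw": 10},
  {"offset": [0, -3, -156], "turn": [-0.057, -0.376, 0], "jaw": 10},
  {"offset": [0, -3, -161], "turn": [-0.057, -0.376, 0], "jaw": 10},
])

```text
t: 30.42
tool_pos: [436.4, 357.3, 15.4]
tcp_rot: [0.187, 0.079, 0.979, -0.015]
ft_force: [-1.0, 0.3, 0.0]
grip_width: 25.1
grip_force: 24.9
```

Emit:
servo_tool([
  {"offset": [0, 0, 0], "turn": [0, 0, 0], "jaw": 10},
  {"offset": [0, 0, -2], "turn": [0, 0, 0], "jaw": 10},
  {"offset": [0, 0, -3], "turn": [0, 0, 0], "jaw": 10},
  {"offset": [0, 0, -3], "turn": [0, 0, 0], "jaw": 10},
])

```text
t: 30.92
tool_pos: [435.7, 358.5, 14.6]
tcp_rot: [0.189, 0.077, 0.979, -0.013]
ft_force: [-0.4, 0.1, -0.9]
grip_width: 24.9
grip_force: 24.9
```

Emit:
servo_tool([
  {"offset": [0, 0, -1.5], "turn": [0, 0, 0], "jaw": 10},
  {"offset": [0, 0, -2.5], "turn": [0, 0, 0], "jaw": 10},
  {"offset": [0, 0, -2.5], "turn": [0, 0, 0], "jaw": 10},
])

```text
t: 31.3
tool_pos: [435.4, 358.4, 11.6]
tcp_rot: [0.188, 0.077, 0.979, -0.014]
ft_force: [-0.2, -0.5, -1.0]
grip_width: 25.0
grip_force: 24.9
```

Near the floor at grasp height plus 3. I release, lift, and move clear to look.

Emit:
servo_tool([
  {"offset": [0, 0, 0], "turn": [0, 0, 0], "jaw": 35},
  {"offset": [0, 0, 0], "turn": [0, 0, 0], "jaw": 45},
  {"offset": [0, 0, 0], "turn": [0, 0, 0], "jaw": 45},
  {"offset": [0, 0, 40], "turn": [0, 0, 0], "jaw": 45},
  {"offset": [0, 0, 100], "turn": [0, 0, 0], "jaw": 45},
  {"offset": [0, 0, 160], "turn": [0, 0, 0], "jaw": 45},
  {"offset": [0, 0, 210], "turn": [0, 0, 0], "jaw": 45},
  {"offset": [0, 0, 240], "turn": [0.057, 0.376, 0], "jaw": 45},
])

```text
t: 32.3
tool_pos: [431.8, 360.9, 254.7]
tcp_rot: [0.096, 0.073, 0.993, -0.006]
ft_force: [-0.0, 0.5, -0.8]
grip_width: 45.3
grip_force: 0.0
```

Emit:
servo_tool([
  {"offset": [20, -60, 0], "turn": [0, 0, 0], "jaw": 45},
  {"offset": [20, -120, 0], "turn": [0, 0, 0], "jaw": 45},
  {"offset": [20, -180, 0], "turn": [0, 0, 0], "jaw": 45},
  {"offset": [0, -240, 0], "turn": [0, 0, 0], "jaw": 45},
  {"offset": [0, -300, 0], "turn": [0, 0, 0], "jaw": 45},
  {"offset": [0, -340, 0], "turn": [0, 0, 0], "jaw": 45},
  {"offset": [0, -340, 0], "turn": [0, 0, 0], "jaw": 45},
])

```text
t: 33.17
tool_pos: [435.1, 15.2, 251.7]
tcp_rot: [0.096, 0.081, 0.992, -0.008]
ft_force: [0.1, 1.3, -0.2]
grip_width: 44.9
grip_force: 0.0
```

```bash
python3 - <<'E'
from h import *
from rig import r
s=r.sense();print(s['t'],s['tool_pos'])
t=r.read_camera('top');T=cloud(t);F=t['frame']
cv2.imwrite('pics/t9.png',F[:,:,::-1])
f=F.astype(int)
for n,a in(('green',(666,148,35,98,125)),('brown',(675,58,35,98,125)),('cup',(675,-92,35,44,65)),('salt',(514,190,50,65,90))):print(n,circ(T,f,*a))
print('peeler',circ(T,f,452,358,100,2,40,lambda f:(f.max(-1)<50)))
E
```

```text
33.175 [435.0623083   15.24239899 251.66077671]
green (357, 'mean', array([663.6, 146.6, 108.5]), 'circ', array([664.8, 147.3,  22.8]), 'rect', array([663.8, 146.6,  43.6,  43.4,  82.4]))
brown (365, 'mean', array([672.8,  58.2, 108.1]), 'circ', array([673.9,  58.3,  23.1]), 'rect', array([673.8,  58.3,  45.2,  43.8,  31.9]))
cup (145, 'mean', array([677.4, -92.6,  51. ]), 'circ', array([674.2, -91.7,  28.1]), 'rect', array([674.3, -91.3,  53.2,  54.7,  16.1]))
salt (909, 'mean', array([513.3, 189.3,  77.8]), 'circ', array([514.2, 190. ,  36.4]), 'rect', array([513.8, 189.8,  71.5,  70.3,  46.1]))
peeler (827, 'mean', array([431.4, 367.2,  15.7]), 'circ', array([452.4, 358.4,  99.5]), 'rect', array([449.4, 364.8, 146.8, 163.4,  80.4]))
```

View pics/t9.png

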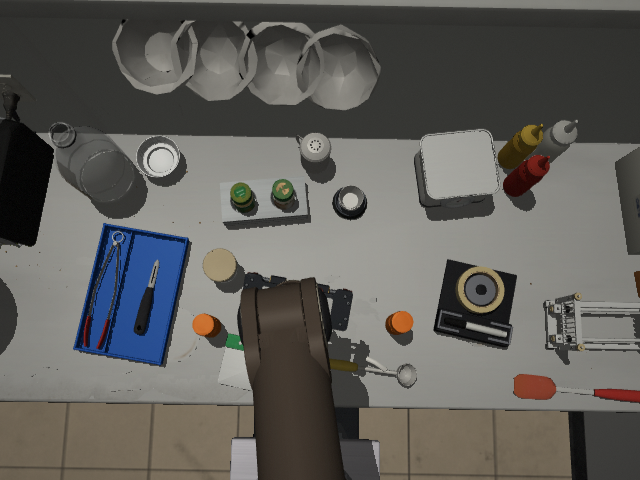

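The peeler lies in the wide bay (147,298), both jars are in the rack, the cups are in the holder, and the salt jar is unmoved. One numeric check of the marker before handing in.

```bash
python3 - <<'E'
from h import *
from rig import r
yaw=np.radians(-12.2);X=np.array([np.cos(yaw),np.sin(yaw)]);Y=np.array([-X[1],X[0]])
T=np.median([cloud(r.read_camera('top')) for _ in range(3)],0)
d=T[...,:2]-[394.8,-361.1];a=d@X;b=d@Y
m=(abs(a)<11)&(abs(b)<74)&(T[...,2]>38)&(T[...,2]<58)
print(m.sum(),np.percentile(a[m],[3,50,97]).round(1),np.percentile(b[m],[0,3,50,97,100]).round(1),np.degrees(np.polyfit(b[m],a[m],1)[0]),np.percentile(T[m][:,2],[10,50,90]))
pm=(abs(T[...,0]-440)<110)&(abs(T[...,1]-362)<35)&(T[...,2]>11)&(T[...,2]<40);q=T[pm]
print(cv2.minAreaRect(q[:,:2].astype(np.float32)),np.percentile(q[:,2],[10,50,95]))
E
```

```text
442 [-9.5 -2.8  4.7] [-66.8 -61.8   0.1  64.3  68.5] 0.790487966485308 [42.45359061 46.11186466 49.08084869]
((439.7767333984375, 356.26336669921875), (25.428552627563477, 147.0045623779297), 78.55760955810547) [14.59296666 18.50021608 22.55880136]
```

```bash
python3 -c "
from rig import r
print(r.job_done())"
```

```text
the job is handed in; nothing more can be done
None
```

I put all five items away and handed the job in at about 33 s of the 125 s allowed. The final camera check showed every piece in place and the salt jar unmoved; the hand-in returned no verdict.

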